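# Set the pattern wheel to the leaf sprig in the pottery

### The job

Two pattern wheels stand on the decorating bench. Turn the larger one by the wooden bar on its hub until its leaf-sprig sector is centred in that wheel's fixed window frame, with no neighbouring sector showing in the window, and let go. Leave the smaller wheel as it is.

Things in the scene. Friction and masses are not known exactly. Their poses are not given: they have to be found in the camera images.
- large_wheel: Disc of the larger wheel, 184 mm across, top 30 mm above the bench, on a fixed foot 224 mm across. On its hub (44 mm across, top at 44 mm) a wooden grip bar, 64 x 14 mm, rises from 44 to 90 mm. Origin on the axis at bench height, z up, x along the bar to the leaf sector. Turns freely both ways about z without a stop within half a turn, light friction (0.06 N m), stays where left.
- large_leaf (a point): Middle of the leaf-sprig sector (stem with three leaf pairs) on the larger disc, 67 mm from the axis, 30 mm up. Six 60-degree sectors, counter-clockwise from above: leaf, five strokes, six dots, plain, ring, three bars. At the start it stands 0.7 to 1.3 rad counter-clockwise (from above) of the window.
- large_window (a point): Middle of the opening in the larger wheel's fixed window, a flat grey frame over the disc's edge; this point is 67 mm from the axis, at the frame's top, 42 mm above the bench. The opening spans 36 degrees, 46 to 88 mm from the axis; the frame reaches from 38 to 106 mm from the axis. Only the grip bar is higher.
- small_leaf (a point): Middle of the leaf sector of the smaller pattern wheel, 44 mm from its axis, 30 mm above the bench. That wheel (disc 120 mm across, foot 146 mm, same marks and heights, grip bar 42 mm long) must not be turned.
Not all that is in view belongs to the job. What is shaped like the part that bears large_wheel but blue is not meant.

How it is judged (in metres and radians):
At the end, for the whole second after the job is handed in: The middle of the larger wheel's leaf sector is within 14 mm (about 12 degrees of turn) of the middle of its window seen from above, the wheel is at rest, and the smaller wheel has not been turned (horizontal distance between large_leaf and large_window below 0.014 m and angular speed of large_wheel below 0.05 rad/s); the robot touches nothing.
It fails at once if the smaller wheel is turned (its leaf mark moves more than 10 mm) (distance of small_leaf from where it was at the start of the episode above 0.01 m).
It also fails if it takes over 32 s, if anything falls off the work surface, if the arm or the gripper's body presses on something with over 40 N, if the wrist force passes 120 N, or if a joint passes its speed limit or range.

### The arm

A 6-joint arm with a two-finger parallel gripper is mounted at the origin on the work surface. World frame = base frame: x ahead of the robot, y to its left, z up, the work surface at z = 0. Lengths are in mm, angles in rad, forces in N, time in s.
With the tool pointing down it reaches from about 275 to 1000 mm from the base axis. Payload 8.4 kg.
Tool frame: the origin (TCP) lies at the very end of the fingers, on their centre line; the grasp point (between the pads) lies behind it (r.grip_point_offset is the x of the grasp point in the tool frame, in mm); x points along the fingers, z is the direction in which the jaws open and shut, and the axes are right-handed (so a half turn about x gives the same grasp; the last joint's range is limited). The gripper opens to 85 mm and grips with 20 to 120 N. Pads are 22 mm wide; open, the fingers measure 114 mm over their backs; the gripper's body (76 mm by 85 mm) begins 54 mm behind the grasp point. The pads swing forward as they close: fully open they stand 13 mm farther back than shut.
Start: joints at [1.343, 0.353, 1.633, -0, 1.155, -0.002], TCP at [139.927, 609.137, 231.281] pointing down, gripper open.
Joint ranges: [-2.63, 2.63], [-0.92, 2.1], [0.06, 2.66], [-1.3, 4.44], [0, 2.69], [-3.02, 3.02]. Speed limits (rad/s): [2.22, 2.22, 2.79, 3.14, 3.14, 3.14].

### API

Orientations are given as [roll, pitch, yaw] about the fixed x, y, z axes, in that order (R = Rz(yaw) Ry(pitch) Rx(roll)).
In Python, from rig import r, vision, order gives the robot as it stands. The module is installed in compiled form; this text tells all that it offers.
- The arm moves only by the tool step_arm, never from a script. Its argument "rows" is a list of rows, each a list of 7 numbers: the shift along the world's x, y, z in mm, then the turn, a rotation vector about the world's x, y, z in rad, then the finger opening in mm, from 0 to 85.4. A call has exactly 8 rows; each row is the pose to reach, as a shift and turn from the pose measured when the call began; what a row does not reach only later rows make up. A row lasts 1/8 s, in which the tool goes at most 62.5 mm and 10.7 degrees, less where a joint would pass 70% of its speed; a pose out of reach is approached as far as the arm can. A call with a gripper value outside its range is refused whole. The fingers move at their own pace and stop on an object; "force" is the grip in N (left out, the last holds). Time passes only in rows, so rows that repeat a pose let the fingers close, or fill a call up. It gives the time, the measured TCP pose, the force and the opening at its end, in the units of the state.
- r.sense(): the state, without advancing time (a new reading comes with each control period).
- vision.grab_frame(name): name is "scene" or "side" or "wrist"; returns (picture, depth): 400x640x3 uint8, red, green, blue; 400x640 float32, mm along the optical axis (not along the pixel's ray), 0 where there is no reading.
- vision.camera_info(name): a dict with "K" (3x3 intrinsics, pixels), "origin" and "attitude" of the camera in the world; the wrist camera has in their place "tool_from_camera" (4x4, takes a point from camera to tool coordinates, whose origin is the TCP and whose axes are the tool frame's). Camera axes: x right, y down, z forward; pixel columns grow to the right and rows downward; lengths in mm; the calibration is good to about 2 mm. A picture is of the moment at which its call begins: read the wrist's pose just before it. camera_info takes no time and is no camera call.
- order.sign_off(): hands the job in, once; it reports no verdict.
The state is a dict: "clock": time; "qpos": joint angles; "qvel": joint speeds; "joint_efforts": joint torques, N m; "eef_pos": TCP position; "tcp_rot": TCP orientation; "contact_force": force on the tool from outside, world axes, zero at the start; "wrist_torque": the same for the moment, N m; "opening": opening from 0.0 (shut) to 1.0 (fully open).
Only numpy, scipy, OpenCV 4.12 (cv2) and the standard library are available. Lean on these libraries where they do the work, as an engineer would, in place of code of your own. Each camera call takes 0.05 s, during which the arm holds its last target.

## Working session

There is one attempt and no reset: what is moved stays moved. The work goes in short steps, Python scripts to look and compute and a tool call to move; the robot and the scene stay as the last step left them, time stands still between calls to the robot, and variables do not carry over. Pictures are saved under pics/ and viewed, and the job is handed in when it is done.

Besides the shell and the picture viewer there is one more tool, called after "Request:" as a command line: name --pt "numbers of a row" for each row, then --argument value for the rest. step_arm: Moves the arm, as the interface text tells. Its arguments: {"type":"object","properties":{"rows":{"type":"array"},"force":{"type":"number"}},"required":["rows"]}

```bash
mkdir -p pics; python3 - <<'E'
from rig import r, vision, order
import cv2, numpy as np
print(r.sense(), r.grip_point_offset)
for n in ["scene","side","wrist"]:
    im,d=vision.grab_frame(n)
    cv2.imwrite(f"pics/{n}0.png",im[:,:,::-1]); np.savez(f"{n}0.npz",im=im,d=d)
    print(n,vision.camera_info(n))
E
```

```text
{'clock': 0.0, 'qpos': array([ 1.34257797e+00,  3.53666565e-01,  1.63414623e+00, -9.73272437e-06,
        1.15519576e+00, -2.39042777e-03]), 'qvel': array([-1.03291649e-04,  1.10193755e-03,  1.45095651e-03, -1.01384391e-05,
        3.53951798e-04, -1.55060584e-03]), 'joint_efforts': array([ 2.10513746e-03, -6.05243683e+01, -3.42061722e+01,  1.42768804e-04,
        9.42763902e-03, -1.89145629e-05]), 'eef_pos': array([139.83367704, 608.66071669, 230.54500417]), 'tcp_rot': array([-3.13769839,  1.56938039, -1.79272605]), 'contact_force': array([ 0.36621891, -0.16337743,  1.75403339]), 'wrist_torque': array([0.02744758, 0.0583681 , 0.00312667]), 'opening': 1.0034350407078227} -18.700000000000003
scene {'K': array([[464.34118758,   0.        , 319.33191111],
       [  0.        , 464.34118758, 198.38260367],
       [  0.        ,   0.        ,   1.        ]]), 'origin': array([1113.81019254, -423.86717551,  755.37734834]), 'attitude': array([-2.29357189, -0.01959022,  1.02095651])}
side {'K': array([[386.58367584,   0.        , 316.34237998],
       [  0.        , 386.58367584, 200.98594191],
       [  0.        ,   0.        ,   1.        ]]), 'origin': array([ 76.21303732, 468.58604211, 531.01909041]), 'attitude': array([-2.20995837, -0.01967705, -2.41411511])}
wrist {'K': array([[292.83710634,   0.        , 321.54043128],
       [  0.        , 292.83710634, 199.27503365],
       [  0.        ,   0.        ,   1.        ]]), 'tool_from_camera': array([[-7.25986963e-05, -3.27670759e-01,  9.44791971e-01,
        -1.43181454e+02],
       [ 1.07186911e-03, -9.44791456e-01, -3.27670498e-01,
         8.51970047e+01],
       [ 9.99999423e-01,  9.88904877e-04,  4.19810792e-04,
        -7.58641143e-02],
       [ 0.00000000e+00,  0.00000000e+00,  0.00000000e+00,
         1.00000000e+00]])}
```

View pics/scene0.png

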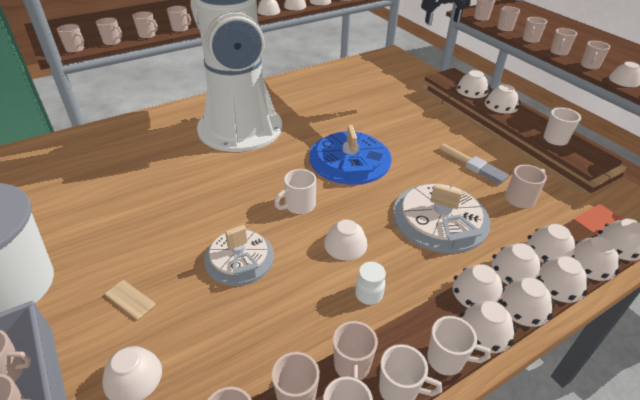

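View pics/side0.png

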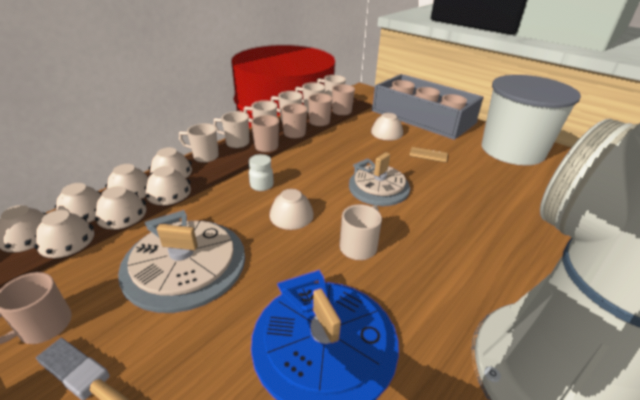

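View pics/wrist0.png

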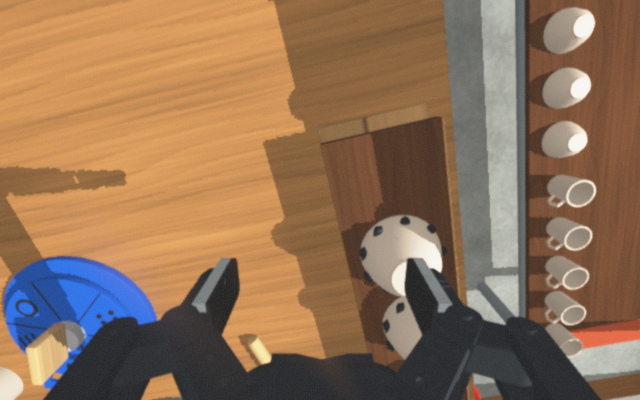

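The scene view shows the large grey wheel at about (442,215) with its bar along the upper side and its window at about (460,232). The small wheel is at (238,255) and the blue decoy at (350,155). Next I'll measure the axis, bar and window.

```bash
cat > h.py <<'E'
import numpy as np, cv2
from scipy.spatial.transform import Rotation as R
from rig import r, vision
def cam(n):
    c=vision.camera_info(n); return c["K"],R.from_euler('xyz',c["attitude"]).as_matrix(),c["origin"]
def cloud(n,d):
    K,A,o=cam(n); v,u=np.mgrid[:400,:640]
    P=np.stack([(u-K[0,2])/K[0,0]*d,(v-K[1,2])/K[1,1]*d,d],-1)@A.T+o
    P[d<=0]=np.nan; return P
def proj(n,P):
    K,A,o=cam(n); p=(np.asarray(P)-o)@A; return p[...,:2]/p[...,2:]*[K[0,0],K[1,1]]+K[:2,2]
def topdown(n,im,z,cx,cy,half,s):
    # ortho picture: col -> +x, row -> -y
    N=int(2*half*s); j,i=np.meshgrid(np.arange(N),np.arange(N))
    P=np.stack([cx-half+j/s,cy+half-i/s,np.full(j.shape,float(z))],-1)
    m=proj(n,P).astype(np.float32); return cv2.remap(im,m[...,0],m[...,1],cv2.INTER_CUBIC)
E
python3 - <<'E'
from h import *
f={n:np.load(n+"0.npz") for n in("scene","side")}
Ps=cloud("scene",f["scene"]["d"]); Pd=cloud("side",f["side"]["d"])
print(Ps[215,415],Ps[222,475],Pd[285,180], Ps[300,150],Pd[200,330])
# rough center
for n,P,(u,v) in (("scene",Ps,(442,215)),("side",Pd,(182,262))):
    q=P[v-45:v+50,u-65:u+65].reshape(-1,3)
    for lo,hi in((24,34),(60,95),(38,44),(5,20)):
        s=q[(q[:,2]>lo)&(q[:,2]<hi)]; print(n,lo,len(s),s.mean(0).round(1),s.min(0).round(),s.max(0).round())
    s=q[(q[:,2]>84)]; print(n,s.min(0),s.max(0))
c=Ps[170:260,385:500].reshape(-1,3); s=c[(c[:,2]>25)&(c[:,2]<35)]; 
cx,cy=(s.min(0)+s.max(0))[:2]/2; print(cx,cy)
o=[topdown(n,f[n]["im"],30,cx,cy,130,1.5) for n in f]
cv2.imwrite("pics/top.png",np.hstack(o)[:,:,::-1])
E
```

```text
[579.9744689  175.66045516  31.54748642] [666.04255841 278.22261874  31.20221222] [525.84011359 289.77084076  31.125958  ] [ 486.09288559 -406.61827225    6.72096991] [522.65186277 -95.99493986   0.53626855]
scene 24 2452 [603.8 230.9  30.5] [505. 152.  24.] [778. 338.  34.]
scene 60 417 [602.7 239.2  78.7] [567. -10.  60.] [784. 267.  93.]
scene 38 500 [670.1 225.3  41.7] [579. 181.  38.] [789. 261.  44.]
scene 5 1740 [605.9 239.5  12.4] [383. 134.   5.] [763. 496.  20.]
scene [567.08647781 223.65854371  84.08267212] [625.73574249 267.14511816  93.28770786]
side 24 4918 [578.4 255.4  30.9] [501. 153.  24.] [763. 336.  34.]
side 60 655 [588.1 246.4  79.4] [562. 221.  60.] [620. 267.  93.]
side 38 322 [658.4 235.1  42.2] [569. 189.  38.] [762. 280.  44.]
side 5 2850 [548.7 273.8  12.5] [480. 133.   5.] [767. 356.  20.]
side [562.05957884 222.50263174  84.0537554 ] [620.08652903 266.29260864  93.00405569]
636.246029135718 244.8874413918374
```

View pics/top.png

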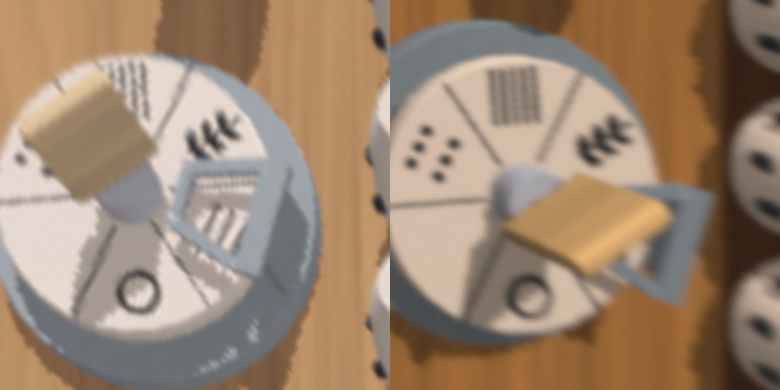

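The leaf sector is at upper right and the window is just clockwise of it. Next I'll fit axis, bar angle and window angle.

```bash
python3 - <<'E'
from h import *
from scipy.optimize import minimize, least_squares
f={n:np.load(n+"0.npz") for n in("scene","side")}
for n in f:
    P=cloud(n,f[n]["d"]).reshape(-1,3); P=P[np.isfinite(P).all(1)]
    c=np.array([596,245.]); D=lambda:np.hypot(*(P[:,:2]-c).T)
    # disc axis: max-coverage on disc top (z 28-33): circle r=92 containing points; use angular-bin max radius
    for it in range(8):
        m=(P[:,2]>28.5)&(P[:,2]<33)&(D()<105); q=P[m,:2]-c; a=np.arctan2(q[:,1],q[:,0]); rr=np.hypot(*q.T)
        b=((a+np.pi)/(2*np.pi)*48).astype(int)%48
        E=np.array([q[b==k][np.argsort(rr[b==k])[-2]] for k in range(48) if (b==k).sum()>5 and rr[b==k].max()>75])
        s=least_squares(lambda p:np.hypot(E[:,0]-p[0],E[:,1]-p[1])-p[2],[0,0,92],loss='soft_l1').x; c=c+s[:2]
    print(n,"axis",c.round(1),"rad",s[2].round(1),len(E))
    m=(P[:,2]>86)&(P[:,2]<94)&(D()<50); t=P[m]; 
    rect=cv2.minAreaRect(t[:,:2].astype(np.float32)); mu=t.mean(0); w,V=np.linalg.eigh(np.cov(t[:,:2].T)); 
    print("bar",len(t),mu.round(1),rect,"pca ang",np.arctan(V[1,1]/V[0,1]))
    m=(P[:,2]>39.5)&(P[:,2]<45)&(D()<110)&(D()>34); t=P[m,:2]-c; a=np.arctan2(t[:,1],t[:,0]);k=abs(a)<1
    print("win",k.sum(),np.percentile(a[k],[1,5,25,50,75,95,99]).round(2),np.hypot(*t[k].mean(0)))
E
```

```text
scene axis [596.  244.8] rad 90.6 46
bar 150 [596.6 243.5  89.7] ((595.307861328125, 244.62989807128906), (62.978294372558594, 17.158222198486328), 37.07502746582031) pca ang 0.6030601692576558
win 423 [-0.76 -0.7  -0.57 -0.28  0.02  0.15  0.21] 79.02116644010594
side axis [592.4 244.3] rad 91.1 46
bar 241 [590.4 245.   90. ] ((591.8798828125, 244.5797119140625), (64.48743438720703, 15.508243560791016), 35.40853500366211) pca ang 0.6046579808828311
win 373 [-0.72 -0.68 -0.53 -0.27 -0.01  0.13  0.17] 88.76259414404069
```

```bash
python3 - <<'E'
from h import *
f={n:np.load(n+"0.npz") for n in("scene","side")}
out=[]
for n,c in(("scene",(596,244.8)),("side",(592.4,244.4))):
    o=topdown(n,f[n]["im"],42,c[0]+60,c[1]-15,65,3).copy()
    def px(rad,a): return (int((c[0]+rad*np.cos(a)-(c[0]+60)+65)*3),int((65+(c[1]-15)-(c[1]+rad*np.sin(a)))*3))
    for wa,col in((-0.27,(255,0,0)),):
        h=np.pi/10
        for a in (wa-h,wa+h): cv2.line(o,px(46,a),px(88,a),col,1)
        for rad in(46,88): cv2.line(o,px(rad,wa-h),px(rad,wa+h),col,1)
    out.append(o)
cv2.imwrite("pics/win.png",np.hstack(out)[:,:,::-1])
s=r.sense(); T=R.from_euler('xyz',s["tcp_rot"]).as_matrix(); print(T.round(3), "jaw ang",np.arctan2(T[1,2],T[0,2]))
E
```

```text
[[-0.    -0.975  0.224]
 [-0.001  0.224  0.975]
 [-1.    -0.    -0.001]] jaw ang 1.3450452900538141
```

View pics/win.png

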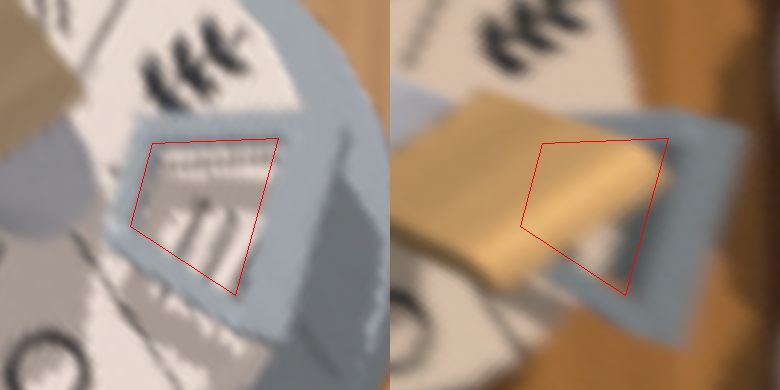

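Request:
step_arm --pt "45 -36 0 0 0 0.1 85" --pt "90 -72 0 0 0 0.2 85" --pt "135 -108 0 0 0 0.3 85" --pt "180 -144 0 0 0 0.4 85" --pt "225 -180 0 0 0 0.5 85" --pt "270 -216 0 0 0 0.6 85" --pt "315 -252 0 0 0 0.7 85" --pt "360 -288 0 0 0 0.8 85"

```text
clock: 1.15
eef_pos: [501.1, 319.3, 230.6]
tcp_rot: [3.092, 1.57, -1.043]
contact_force: [0.7, 1.3, -0.2]
opening: 0.995
```

```bash
python3 - <<'E'
from h import *
s=r.sense(); T=R.from_euler('xyz',s["tcp_rot"]).as_matrix(); j=np.arctan2(T[1,2],T[0,2])
print(s["clock"],s["eef_pos"],j,"need",np.array([594.2,244.6])-s["eef_pos"][:2],2.19-j,s["qpos"],s["contact_force"])
E
```

```text
1.15 [501.09883629 319.33436033 230.64353896] 2.148210317074132 need [ 93.10116371 -74.73436033] 0.04178968292586793 [ 5.65422936e-01  3.06133127e-01  1.70199807e+00 -1.09965633e-03
  1.13349920e+00 -1.58232164e+00] [ 0.70119526  1.28761288 -0.22734668]
```

Request:
step_arm --pt "45 -36 0 0 0 0.042 85" --pt "80 -64 -20 0 0 0.042 85" --pt "93 -75 -50 0 0 0.042 85" --pt "93 -75 -80 0 0 0.042 85" --pt "93 -75 -105 0 0 0.042 85" --pt "93 -75 -120 0 0 0.042 85" --pt "93 -75 -120 0 0 0.042 85" --pt "93 -75 -120 0 0 0.042 85"

```text
clock: 2.15
eef_pos: [594.7, 244.7, 111.6]
tcp_rot: [-2.367, 1.569, -0.177]
contact_force: [0.4, -0.2, -0.5]
opening: 0.994
```

```bash
python3 - <<'E'
from h import *
s=r.sense(); T=R.from_euler('xyz',s["tcp_rot"]).as_matrix(); j=np.arctan2(T[1,2],T[0,2])
im,d=vision.grab_frame("wrist"); cv2.imwrite("pics/w2.png",im[:,:,::-1])
c=vision.camera_info("wrist"); K=c["K"];M=c["tool_from_camera"]
v,u=np.mgrid[:400,:640]; P=np.stack([(u-K[0,2])/K[0,0]*d,(v-K[1,2])/K[1,1]*d,d],-1)@M[:3,:3].T+M[:3,3]
P=(P@T.T+s["eef_pos"]).reshape(-1,3); D=np.hypot(*(P[:,:2]-[594.2,244.6]).T)
t=P[(D<42)&(P[:,2]>86)&(P[:,2]<94)]; print(len(t),t.mean(0),cv2.minAreaRect(t[:,:2].astype(np.float32)))
print(s["clock"],s["eef_pos"],j,s["contact_force"])
E
```

```text
2013 [590.60610808 243.96792144  90.21016955] ((592.5579833984375, 245.6213836669922), (63.39519500732422, 13.902194023132324), 34.93146896362305)
2.15 [594.6747675  244.71146284 111.61541945] 2.1903618165059524 [ 0.42100553 -0.20853807 -0.53734232]
```

View pics/w2.png

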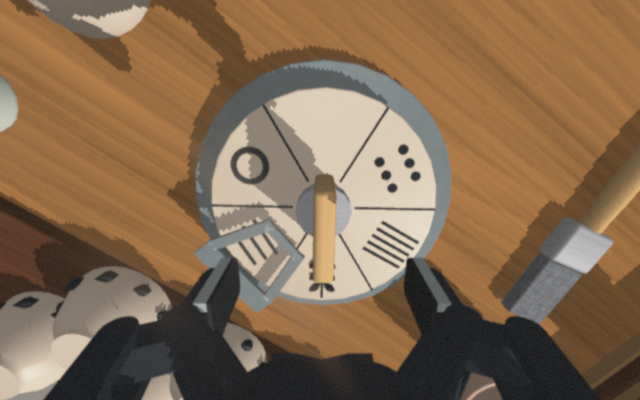

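The wrist view shows the bar at about (324,230), centred and parallel between the fingers at about 225 and 420. The frame is at (258,262), below finger height. I'll descend and grip.

Request:
step_arm --pt "-1.5 0.6 -15 0 0 -0.01 85" --pt "-1.5 0.6 -32 0 0 -0.01 85" --pt "-1.5 0.6 -46 0 0 -0.01 85" --pt "-1.5 0.6 -51 0 0 -0.01 85" --pt "-1.5 0.6 -51 0 0 -0.01 40" --pt "-1.5 0.6 -51 0 0 -0.01 8" --pt "-1.5 0.6 -51 0 0 -0.01 8" --pt "-1.5 0.6 -51 0 0 -0.01 8" --force 25

```text
clock: 3.2
eef_pos: [593.6, 245.4, 61.3]
tcp_rot: [-2.182, 1.568, -0.002]
contact_force: [-1.3, -2.1, 2.4]
opening: 0.161
```

Request:
step_arm --pt "0 0 0 0 0 0 8" --pt "0 0 0 0 0 0 8" --pt "0 0 0 0 0 -0.03 8" --pt "0 0 0 0 0 -0.07 8" --pt "0 0 0 0 0 -0.1 8" --pt "0 0 0 0 0 -0.1 8" --pt "0 0 0 0 0 -0.1 8" --pt "0 0 0 0 0 -0.1 8"

```text
clock: 4.2
eef_pos: [593.5, 245.4, 61.3]
tcp_rot: [-2.174, 1.568, -0.094]
contact_force: [-0.5, -0.8, 0.2]
opening: 0.16
```

```bash
python3 - <<'E'
from h import *
s=r.sense(); T=R.from_euler('xyz',s["tcp_rot"]).as_matrix(); j=np.arctan2(T[1,2],T[0,2])
im,d=vision.grab_frame("wrist"); cv2.imwrite("pics/w3.png",im[:,:,::-1])
print(s["clock"],s["eef_pos"],j,s["contact_force"],s["wrist_torque"],s["opening"])
E
```

```text
4.2 [593.51170578 245.39270331  61.3292874 ] 2.080521112382303 [-0.51323634 -0.83751295  0.19748699] [ 0.02995206  0.12370129 -0.05353051] 0.15985913377885658
```

View pics/w3.png

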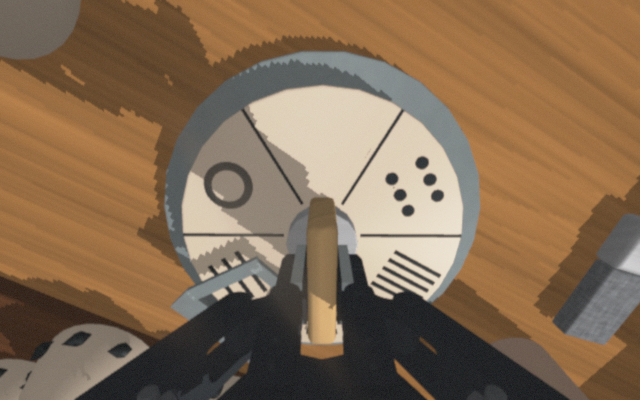

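The bar is gripped firmly, the contact forces are small, and the wheel follows. The remaining turn is about -0.78 rad.

Request:
step_arm --pt "0 0 0 0 0 -0.08 8" --pt "0 0 0 0 0 -0.18 8" --pt "0 0 0 0 0 -0.28 8" --pt "0 0 0 0 0 -0.38 8" --pt "0 0 0 0 0 -0.48 8" --pt "0 0 0 0 0 -0.58 8" --pt "0 0 0 0 0 -0.66 8" --pt "0 0 0 0 0 -0.7 8"

```text
clock: 5.25
eef_pos: [593.5, 245.7, 61.3]
tcp_rot: [-2.098, 1.568, -0.719]
contact_force: [-0.3, 1.8, -0.6]
opening: 0.156
```

```bash
python3 - <<'E'
from h import *
s=r.sense(); T=R.from_euler('xyz',s["tcp_rot"]).as_matrix(); j=np.arctan2(T[1,2],T[0,2])
print(s["clock"],s["eef_pos"],"bar",j-np.pi/2,s["contact_force"],s["wrist_torque"],s["opening"])
E
```

```text
5.25 [593.48419977 245.66078795  61.33507273] bar -0.1918987450651244 [-0.30867005  1.77315856 -0.57962891] [0.26352222 0.11096105 0.073334  ] 0.15554848338016586
```

Request:
step_arm --pt "0 0 0 0 0 -0.04 8" --pt "0 0 0 0 0 -0.08 8" --pt "0 0 0 0 0 -0.08 8" --pt "0 0 0 0 0 -0.08 8" --pt "0 0 0 0 0 -0.08 8" --pt "0 0 0 0 0 -0.08 85" --pt "0 0 0 0 0 -0.08 85" --pt "0 0 0 0 0 -0.08 85"

```text
clock: 6.25
eef_pos: [593.6, 245.7, 61.4]
tcp_rot: [-2.061, 1.568, -0.762]
contact_force: [-0.2, 0.3, -0.8]
opening: 0.792
```

Request:
step_arm --pt "0 0 0 0 0 0 85" --pt "0 0 0 0 0 0 85" --pt "0 0 20 0 0 0 85" --pt "0 0 50 0 0 0 85" --pt "0 0 80 0 0 0 85" --pt "0 0 110 0 0 0 85" --pt "0 0 130 0 0 0 85" --pt "0 0 130 0 0 0 85"

```text
clock: 7.25
eef_pos: [594.5, 246.0, 193.6]
tcp_rot: [-1.403, 1.565, -0.104]
contact_force: [-0.4, 1.0, -0.4]
opening: 0.997
```

```bash
python3 - <<'E'
from h import *
s=r.sense(); T=R.from_euler('xyz',s["tcp_rot"]).as_matrix()
im,d=vision.grab_frame("wrist"); cv2.imwrite("pics/w4.png",im[:,:,::-1])
c=vision.camera_info("wrist"); K=c["K"];M=c["tool_from_camera"]
v,u=np.mgrid[:400,:640]; P=np.stack([(u-K[0,2])/K[0,0]*d,(v-K[1,2])/K[1,1]*d,d],-1)@M[:3,:3].T+M[:3,3]
P=(P@T.T+s["eef_pos"]).reshape(-1,3); D=np.hypot(*(P[:,:2]-[594.2,244.6]).T)
t=P[(D<42)&(P[:,2]>86)&(P[:,2]<94)]; print(len(t),cv2.minAreaRect(t[:,:2].astype(np.float32)))
print(s["clock"],s["eef_pos"],s["contact_force"])
im,d=vision.grab_frame("scene"); cv2.imwrite("pics/s4.png",im[:,:,::-1])
o=[topdown("scene",im,z,594.2,244.6,110,1.6) for z in(30,)]+[cv2.resize(im[215:295,190:290],None,fx=4,fy=4,interpolation=cv2.INTER_CUBIC)[:352]]
o[1]=cv2.copyMakeBorder(o[1],0,352-o[1].shape[0],0,0,0); cv2.imwrite("pics/s4t.png",np.hstack(o)[:,:,::-1])
E
```

```text
1052 ((592.5587768554688, 245.62330627441406), (13.68678092956543, 62.70616912841797), 74.90109252929688)
7.25 [594.53592957 246.04730298 193.59241553] [-0.40113485  1.04940784 -0.4104718 ]
```

View pics/w4.png

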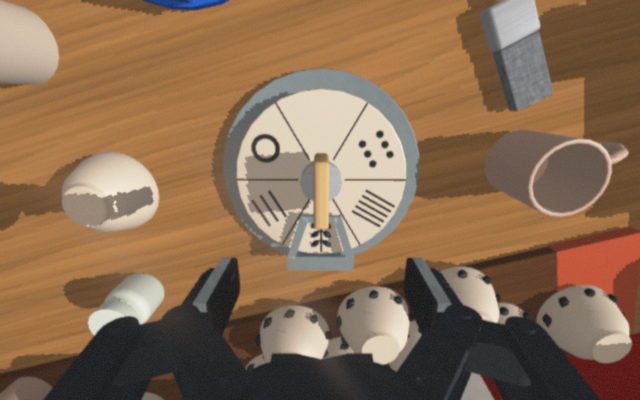

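View pics/s4t.png

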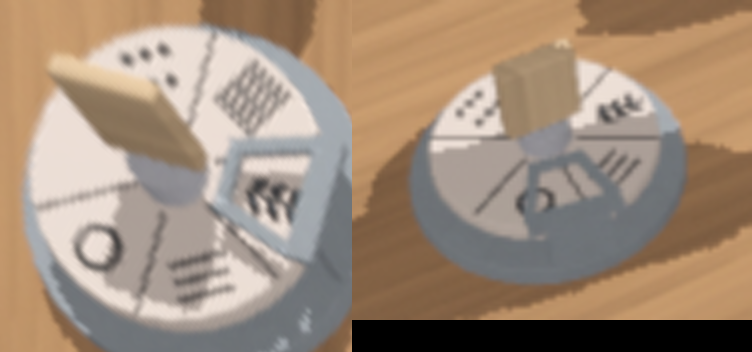

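The wrist view shows the leaf at (320,238) centred in the frame (288 to 354). No dividing line is visible in the opening, and the fingers are well clear. The bar is at -0.263 rad against the window's -0.27, so I'm handing in.

```bash
python3 -c "
from rig import order; print(order.sign_off())"
```

```text
the job is handed in; nothing more can be done
None
```

I turned the larger wheel about 0.88 rad clockwise by its hub bar, let go, raised the gripper about 130 mm clear, and handed the job in at about 7.4 s.

- **Alignment:** the last wrist-camera check put the bar and leaf at about -0.263 rad. The window measures about -0.27 rad, so the leaf is off centre by less than 1 mm, within calibration error. The leaf sits centred in the frame with no neighbouring sector visible in the opening.
- **Contact:** measured contact forces at the end of each move stayed below about 4 N.
- **Smaller wheel:** the arm never went near it. I checked this only by eye in the last scene view and did not measure its angle.
- **Disagreement:** the cameras differed by 2 to 4 mm on the wheel's axis position, close to the stated calibration error. It had no visible effect on the result.

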